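# Seat the closed moisture tins in the locating bar

## Robot

A 6-joint arm with a two-finger parallel gripper is mounted at the origin on a cart in front of the work surface, level with it; the furniture and walls round the work are solid. World frame = base frame: x ahead of the robot, y to its left, z up, the work surface at z = 0. Lengths are in mm, angles in rad, forces in N, time in s.
With the tool pointing down it reaches from about 275 to 750 mm from the base axis. Payload 10.2 kg.
Tool frame: the origin (TCP) lies at the very end of the fingers, on their centre line; the grasp point (between the pads) lies behind it (ctrl.grasp_offset is the z of the grasp point in the tool frame, in mm); z points along the fingers, y is the direction in which the jaws open and shut (so a half turn about z gives the same grasp; the last joint's range is limited). The gripper opens to 85 mm and grips with 20 to 120 N. Pads are 22 mm wide; open, the fingers measure 114 mm over their backs; the gripper's body (76 mm by 85 mm) begins 54 mm behind the grasp point. The pads swing forward as they close: fully open they stand 13 mm farther back than shut.
Start: joints at [-1.326, 0.313, 1.498, -0, 1.331, -0.223], TCP at [236.724, -468.607, 231.294] pointing down, gripper open.
Joint ranges: [-2.94, 2.94], [-0.97, 2.17], [0.19, 2.56], [-1.23, 4.37], [0.02, 3.11], [-2.88, 2.88]. Speed limits (rad/s): [2.39, 2.39, 3.01, 3.14, 3.14, 3.14].

## Interface

Orientations are given as a unit quaternion [w, x, y, z].
In Python, from rig import ctrl, capture, job gives the robot as it stands. The module is installed in compiled form; this text tells all that it offers.
- The arm moves only by the tool move_arm, never from a script. Its argument "series" is a list of rows, each a list of 7 numbers: the turn, a rotation vector about the tool's x, y, z in rad, then the shift along the tool's x, y, z in cm, then the opening, from 0 (shut) to 1 (fully open). A call has 1 to 5 rows; each row is the pose to reach, as a shift and turn from the pose measured when the call began, along the tool's axes at that moment; what a row does not reach only later rows make up. A row lasts 1/12 s, in which the tool goes at most 41.7 mm and 7.16 degrees, less where a joint would pass 70% of its speed; a pose out of reach is approached as far as the arm can. A call with a gripper value outside its range is refused whole. The fingers move at their own pace and stop on an object; "grip_force" is the grip in N (left out, the last holds). Time passes only in rows, so rows that repeat a pose let the fingers close. It gives the time, the measured TCP pose, the force and the opening at its end, in the units of the state.
- ctrl.sense(): the state, without advancing time (a new reading comes with each control period).
- capture(name): name is "side" or "top"; returns a dict with "frame" (400x640x3 uint8, red, green, blue), "mtx" (3x3 intrinsics, pixels), "R" (3x3) and "t" (3): a world point X has camera coordinates R X + t. Camera axes: x right, y down, z forward; pixel columns grow to the right and rows downward; lengths in mm; the calibration is good to about 2 mm. A picture is of the moment at which its call begins. There is no depth.
- job.finish_job(): hands the job in, once; it reports no verdict.
The state is a dict: "time_s": time; "joints": joint angles; "dq": joint speeds; "tau": joint torques, N m; "eef_pos": TCP position; "ee_rot": TCP orientation; "force": force on the tool from outside, world axes, zero at the start; "wrist_torque": the same for the moment, N m; "grip_width": opening from 0.0 (shut) to 1.0 (fully open).
Only numpy, scipy, OpenCV 4.12 (cv2) and the standard library are available. Lean on these libraries where they do the work, as an engineer would, in place of code of your own. Each camera call takes 0.05 s, during which the arm holds its last target.

## Task

Push the two closed moisture tins along the table into the two V-shaped pockets of the metal locating bar, one tin in each pocket (either tin in either), each fully home against both faces of its V. Only push them from outside with the fingers: do not pinch or straddle a tin, lift it or tip it. Leave the open tin, the brass weight and the steel ring where they are.

Things in the scene. Friction and masses are not known exactly. Their poses are not given: they have to be found in the camera images.
- closed_tin_1: a plain aluminium moisture tin with its flat lid on, round, upright, 56 mm in diameter (radius 28 mm) and 33 mm high, about 0.15 kg; it slides easily on the table. Origin: centre of its underside, z up
- closed_tin_2: a plain aluminium moisture tin with its flat lid on, round, upright, 56 mm in diameter (radius 28 mm) and 33 mm high, about 0.15 kg; it slides easily on the table. Origin: centre of its underside, z up (the two closed tins are alike)
- open_tin: an aluminium tin of the same size without a lid, brown soil visible inside, 56 mm in diameter, 33 mm high; must stay where it is. Origin: centre of its underside
- weight: brass laboratory weight with a knob, 29 mm in diameter, 50 mm high, standing near the tins; must stay where it is. Origin: centre of its underside
- steel_ring: steel cutting ring lying flat, 70 mm outside diameter, 20 mm high; must stay where it is. Origin: centre of its underside
- locating_bar: low metal bar fixed beyond the tins, 210 mm long (y), 49 mm deep, 35 mm high at most (front 26). Its x axis points into the pockets, away from the robot (within 0.2 rad of world x). Two 90-degree V pockets, open to the robot, 60 mm wide, 30 mm deep, centred at y = +55 and -55 mm; their floor is the table. Origin: underside, middle of the front plane (pocket mouths)
- left_seat (a point): where the centre of a tin's underside comes to lie when the tin is fully home in the left pocket of the locating bar (seen from the robot, +y side of the bar), on the table surface, 40 mm in front of the bottom of the V along the bar's x axis
- right_seat (a point): where the centre of a tin's underside comes to lie when the tin is fully home in the right pocket of the locating bar (seen from the robot, -y side of the bar), on the table surface, 40 mm in front of the bottom of the V along the bar's x axis
Not all that is in view belongs to the job. What is shaped like the closed_tin_2 but red is not meant. What is shaped like the closed_tin_1 but orange is not meant.

How it is judged (in metres and radians):
At the end, for the whole second after the job is handed in: One closed tin within 5 mm of home in each pocket, upright, flat on the table and at rest; the open tin, the weight and the ring within 15 mm of where they started (((horizontal distance between closed_tin_1 and left_seat below 0.005 m and horizontal distance between closed_tin_2 and right_seat below 0.005 m) or (horizontal distance between closed_tin_1 and right_seat below 0.005 m and horizontal distance between closed_tin_2 and left_seat below 0.005 m)) and height (world z) of each of closed_tin_1, closed_tin_2 below 0.004 m and angle between each of closed_tin_1, closed_tin_2's own z axis and vertical below 0.08 rad and linear speed of each of closed_tin_1, closed_tin_2 below 0.01 m/s and distance of each of open_tin, weight, steel_ring from where it was at the start of the episode below 0.015 m); the robot touches nothing.
It fails at once if a closed tin is lifted off the table (more than 10 mm) (height (world z) of any of closed_tin_1, closed_tin_2 above 0.01 m).
It fails at once if a closed tin is tipped (more than 0.3 rad) (angle between any of closed_tin_1, closed_tin_2's own z axis and vertical above 0.3 rad).
It fails at once if the fingers straddle or pinch a closed tin instead of pushing it (the grasp point between the fingers comes within 15 mm of the tin's axis while lower than 45 mm) ((horizontal distance between the grasp point and closed_tin_1 below 0.015 m and height (world z) of the grasp point below 0.045 m) or (horizontal distance between the grasp point and closed_tin_2 below 0.015 m and height (world z) of the grasp point below 0.045 m)).
It fails at once if the open tin, the weight or the ring is pushed away (more than 15 mm) (distance of any of open_tin, weight, steel_ring from where it was at the start of the episode above 0.015 m).
It also fails if it takes over 72 s, if anything falls off the work surface, if the arm or the gripper's body presses on something with over 40 N, if the wrist force passes 120 N, or if a joint passes its speed limit or range.

## Working session

There is one attempt and no reset: what is moved stays moved. The work goes in short steps, Python scripts to look and compute and a tool call to move; the robot and the scene stay as the last step left them, time stands still between calls to the robot, and variables do not carry over. Pictures are saved under pics/ and viewed, and the job is handed in when it is done.

Besides the shell and the picture viewer there is one more tool, called after "Call:" by a JSON object that holds its "fn" and its "kwargs". move_arm: Moves the arm, as the interface text tells. Its arguments: {"type":"object","properties":{"series":{"type":"array","items":{"type":"array","items":{"type":"number"}}},"grip_force":{"type":"number"}},"required":["series"]}

```bash
mkdir -p pics
python3 - <<'E'
from rig import ctrl, capture, job
import cv2, numpy as np
print(ctrl.sense()); print(ctrl.grasp_offset)
for n in ("top","side"):
    c=capture(n); cv2.imwrite(f"pics/{n}0.png",c["frame"][:,:,::-1]); print(n,c["mtx"].tolist(),c["R"].tolist(),c["t"].tolist())
E
```

```text
{'time_s': 0.0, 'joints': array([-1.32639745e+00,  3.13493919e-01,  1.49842170e+00, -6.30682488e-06,
        1.33101129e+00, -2.23379141e-01]), 'dq': array([ 0.0002156 , -0.00132148,  0.00162542, -0.0003176 , -0.00043215,
        0.00031152]), 'tau': array([ 1.44183591e-04, -4.12269545e+01, -2.59738898e+01, -2.01124121e-04,
        4.18698110e-03,  1.08441009e-05]), 'eef_pos': array([ 236.65935679, -468.34999185,  230.7183983 ]), 'ee_rot': array([-6.67054762e-04,  9.72772037e-01,  2.31763067e-01, -1.00737751e-05]), 'force': array([-0.06652914, -0.0997124 , -0.24461498]), 'wrist_torque': array([-0.01657882, -0.01278124, -0.01858535]), 'grip_width': 1.00294274768425}
-18.700000000000003
top [[499.83782293317137, 0.0, 320.26573719837705], [0.0, 499.83782293317137, 197.9272158518374], [0.0, 0.0, 1.0]] [[-0.02239706485764152, -0.9997414732727402, -0.003918941721200994], [-0.9858203414055193, 0.02273691050711008, -0.1662566912087976], [0.1663028140377318, 0.00013971056952236018, -0.9860747205582793]] [14.58734072813863, 539.2563222006797, 935.3723181116032]
side [[468.0954815327184, 0.0, 322.97668620578605], [0.0, 468.0954815327184, 200.07869035548936], [0.0, 0.0, 1.0]] [[-0.9600363971268234, -0.2793819899195505, 0.016607826478521905], [-0.17358139107567513, 0.5478264370114826, -0.8183860309068928], [0.21954411143089683, -0.7885631861936596, -0.5744288332910542]] [519.1836968013943, 126.99965181527834, 1004.1120945024252]
```

View pics/top0.png

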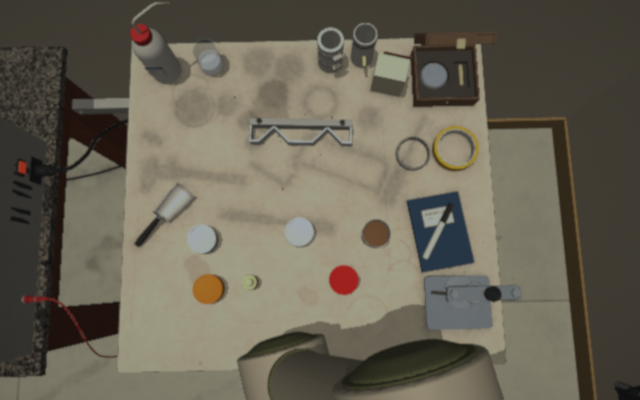

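View pics/side0.png

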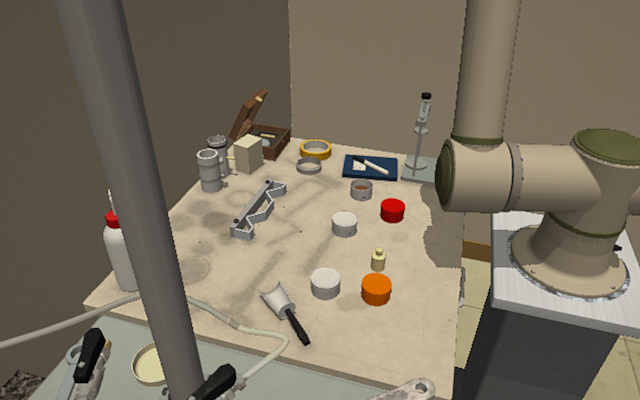

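The top view shows closed tins at about (202,239) and (300,232), open tin (376,234), weight (250,282), steel ring (412,153) and bar around (300,132). Red (344,280) and orange (208,289) are decoys. Next I'll zoom in and measure.

```bash
cat > h.py <<'E'
from rig import ctrl, capture, job
import cv2, numpy as np
def ray(c,u,v,z):
    K,R,t=c["mtx"],c["R"],c["t"]
    d=R.T@np.linalg.inv(K)@np.array([u,v,1.]); o=-R.T@t
    return (o+d*(z-o[2])/d[2])[:2]
def proj(c,X):
    p=np.asarray(c["R"])@np.asarray(X,float)+c["t"]; p=c["mtx"]@p; return p[:2]/p[2]
def tins(c,box=None):
    # bright low-saturation lid blobs
    hsv=cv2.cvtColor(c["frame"],cv2.COLOR_RGB2HSV)
    m=((hsv[...,1]<35)&(hsv[...,2]>165)).astype(np.uint8)
    n,l,s,ce=cv2.connectedComponentsWithStats(m)
    return [(ce[i].round(1),s[i].tolist()) for i in range(1,n) if s[i][4]>150]
E
python3 - <<'E'
from h import *
c=capture("top")
f=c["frame"][:,:,::-1]
for b,s in tins(c): print(b,s,ray(c,*b,33).round(1))
a=cv2.resize(f[100:160,235:365],None,fx=6,fy=6,interpolation=cv2.INTER_CUBIC); cv2.imwrite("pics/bar.png",a)
a=cv2.resize(f[200:310,180:400],None,fx=3.6,fy=3.6,interpolation=cv2.INTER_CUBIC); cv2.imwrite("pics/tins.png",a)
for p in [(202,239),(300,231.5)]: print(f[int(p[1]),int(p[0])],ray(c,*p,33))
for n,p in dict(open=(376,234),weight=(250,282),ring=(412,153),red=(344,280),orange=(208,289)).items(): print(n,ray(c,*p,33 if n!='ring' else 20).round())
E
```

```text
[298.8 231.2] [286, 218, 26, 26, 508] [476.2  46. ]
[200.6 238.6] [188, 225, 26, 27, 503] [466.  238.8]
[166 166 159] [465.18522556 236.02988451]
[169 167 161] [475.55181921  43.63005272]
open [ 467. -105.]
weight [380. 142.]
ring [ 632. -187.]
red [380. -40.]
orange [368. 223.]
```

View pics/bar.png

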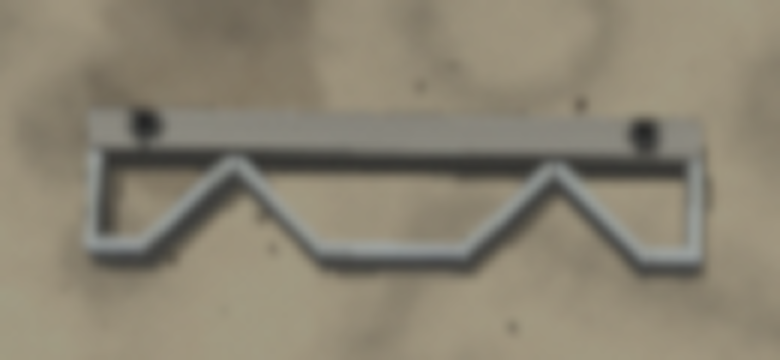

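View pics/tins.png

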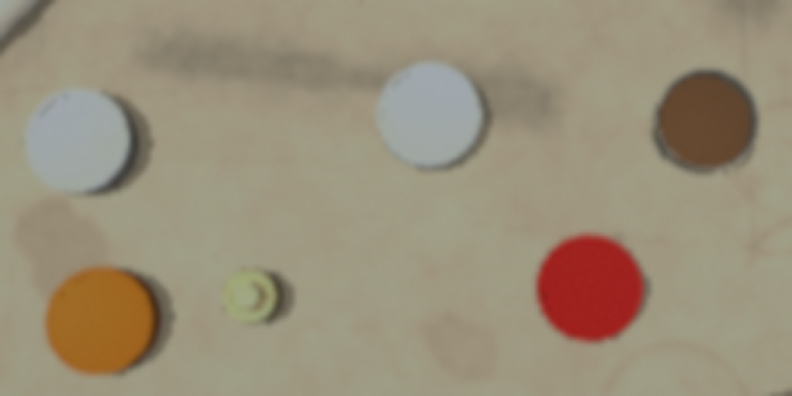

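```bash
cat > fit.py <<'E'
from h import *
from scipy.optimize import least_squares
c=capture("top")
P=np.array([(90,252),(148,251),(235,169),(320,264),(468,264),(555,178),(640,266),(700,267)],float)
P=(P+.5)/6-.5+[235,100]
M=np.array([(0,105),(0,85),(30,55),(0,25),(0,-25),(30,-55),(0,-85),(0,-105)],float)
W=np.array([ray(c,*p,26) for p in P])
f=lambda q:(M@np.array([[np.cos(q[2]),np.sin(q[2])],[-np.sin(q[2]),np.cos(q[2])]])+q[:2]-W).ravel()
r=least_squares(f,[650,0,0]); q=r.x; print(q, f(q).reshape(-1,2).round(1).tolist())
Rm=np.array([[np.cos(q[2]),-np.sin(q[2])],[np.sin(q[2]),np.cos(q[2])]])
for n,s in dict(L=(-10,55),R=(-10,-55)).items(): print(n,(Rm@s+q[:2]).round(1))
im=cv2.resize(c["frame"][100:160,235:365,::-1],None,fx=6,fy=6,interpolation=cv2.INTER_CUBIC).copy()
pts=[((np.array(proj(c,[*(Rm@m+q[:2]),26]))-[235,100]+.5)*6-.5).astype(int) for m in M]
cv2.polylines(im,[np.array(pts)],False,(0,0,255),1); cv2.imwrite("pics/barfit.png",im)
E
python3 fit.py
```

```text
[ 6.57293064e+02  4.07123847e+01 -4.98859524e-02] [[-0.0, 1.7], [-0.9, 1.4], [-0.7, -0.2], [2.0, -0.1], [0.7, 0.3], [-0.4, -0.9], [-0.2, -1.3], [-0.4, -0.9]]
L [650.   96.1]
R [644.6 -13.7]
```

View pics/barfit.png

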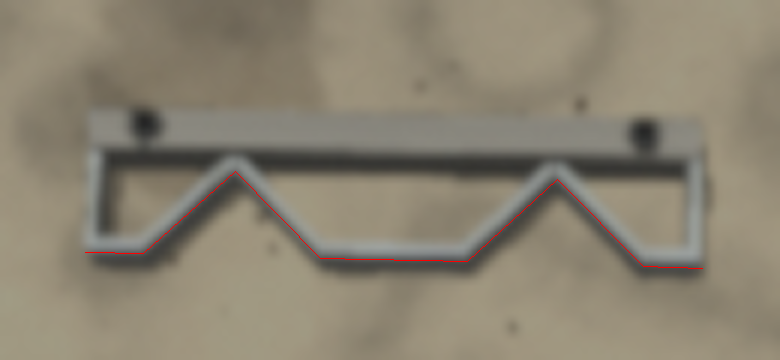

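```bash
cat >> h.py <<'E'
from scipy.spatial.transform import Rotation as Ro
def plan(x,y,z,th):
    s=ctrl.sense(); q=s["ee_rot"]; R=Ro.from_quat([q[1],q[2],q[3],q[0]])
    a=th+np.pi
    X=np.array([np.cos(a),np.sin(a),0]); Z=np.array([0,0,-1.]); T=Ro.from_matrix(np.c_[X,np.cross(Z,X),Z])
    rv=(R.inv()*T).as_rotvec(); d=R.inv().apply(np.array([x,y,z])-s["eef_pos"])/10
    print("rotvec",rv.round(3),"shift cm",d.round(2),"| at",s["eef_pos"].round(1),"t",round(s["time_s"],2),"F",s["force"].round(1),"grip",round(s["grip_width"],3))
E
python3 -c "
from h import *
plan(430,65,140,-0.424)"
```

```text
rotvec [-0.00e+00 -1.00e-03 -2.25e+00] shift cm [ 41.31 -38.89   9.13] | at [ 236.7 -468.5  231. ] t 0.2 F [-0.9 -0.9  0.1] grip 1.005
```

Call:
{"fn": "move_arm", "kwargs": {"series": [[0, 0, -0.12, 0, 0, -4, 0.42], [0, 0, -0.24, 0, 0, -8, 0.42], [0, 0, -0.36, 4, -4, -8, 0.42], [0, 0, -0.48, 8, -7.5, -8, 0.42], [0, 0, -0.6, 12, -11.3, -8, 0.42]]}}

```text
time_s: 0.62
eef_pos: [279.2, -349.7, 311.1]
ee_rot: [-0.0, 0.86, 0.511, 0.0]
force: [0.8, -0.2, 0.6]
grip_width: 0.421
```

```bash
python3 -c "
from h import *
plan(430,65,230,-0.424)"
```

```text
rotvec [ 0.    -0.    -1.645] shift cm [43.63 -6.58  8.13] | at [ 279.2 -349.7  311.1] t 0.62 F [ 0.8 -0.2  0.6] grip 0.421
```

Call:
{"fn": "move_arm", "kwargs": {"series": [[0, 0, -0.12, 4, -0.6, 0, 0.42], [0, 0, -0.24, 8, -1.2, 0, 0.42], [0, 0, -0.36, 12, -1.8, 0, 0.42], [0, 0, -0.48, 16, -2.4, 0, 0.42], [0, 0, -0.6, 20, -3, 0, 0.42]]}}

```text
time_s: 1.03
eef_pos: [348.6, -157.8, 311.3]
ee_rot: [0.0, 0.668, 0.744, 0.0]
force: [0.9, -0.9, -0.1]
grip_width: 0.416
```

```bash
python3 -c "
from h import *
plan(430,65,180,-0.424)"
```

```text
rotvec [ 1.00e-03  0.00e+00 -1.04e+00] shift cm [21.28 10.47 13.13] | at [ 348.6 -157.8  311.3] t 1.03 F [ 0.9 -0.9 -0.1] grip 0.416
```

Call:
{"fn": "move_arm", "kwargs": {"series": [[0, 0, -0.12, 3, 1.5, 1, 0.42], [0, 0, -0.24, 6, 3, 3, 0.42], [0, 0, -0.36, 9, 4.5, 5, 0.42], [0, 0, -0.48, 12, 6, 7, 0.42], [0, 0, -0.6, 15, 7.5, 9, 0.42]]}}

```text
time_s: 1.45
eef_pos: [407.3, 1.2, 220.5]
ee_rot: [0.001, 0.416, 0.909, 0.0]
force: [1.1, -0.6, 0.1]
grip_width: 0.418
```

```bash
python3 -c "
from h import *
plan(430,65,120,-0.424)"
```

```text
rotvec [ 0.001  0.001 -0.434] shift cm [ 3.34  5.88 10.06] | at [407.3   1.2 220.5] t 1.45 F [ 1.1 -0.6  0.1] grip 0.418
```

Call:
{"fn": "move_arm", "kwargs": {"series": [[0, 0, -0.12, 1, 2, 2, 0.42], [0, 0, -0.24, 2, 4, 4.5, 0.42], [0, 0, -0.35, 3, 5.9, 7.5, 0.42], [0, 0, -0.434, 3.34, 5.9, 10, 0.42], [0, 0, -0.434, 3.34, 5.88, 10.06, 0.42]]}}

```text
time_s: 1.87
eef_pos: [427.4, 66.2, 116.1]
ee_rot: [-0.004, 0.208, 0.978, -0.0]
force: [-0.7, 0.1, 0.3]
grip_width: 0.419
```

Run:
```python
from h import *
plan(430,65,6,-0.424)
for n in ("top","side"):
    c=capture(n); f=c["frame"][:,:,::-1]
    p=proj(c,[450,55,30]).astype(int); y0=max(0,p[1]-80);x0=max(0,p[0]-110)
    cv2.imwrite(f"pics/{n}1.png",cv2.resize(f[y0:y0+160,x0:x0+220],None,fx=3.5,fy=3.5,interpolation=cv2.INTER_CUBIC)); print(n,x0,y0)
```

```text
rotvec [-0.002 -0.007  0.005] shift cm [-0.36  0.02 11.01] | at [427.4  66.2 116.1] t 1.87 F [-0.7  0.1  0.3] grip 0.419
top 184 164
side 245 144
```

View pics/top1.png

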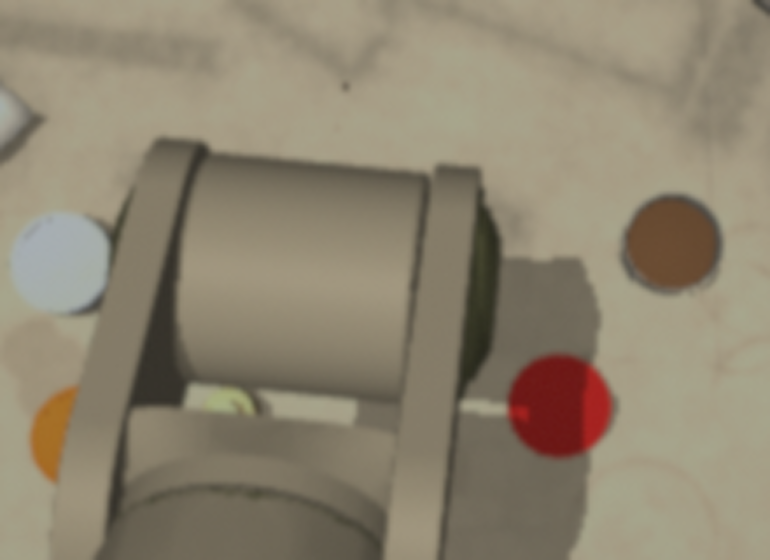

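View pics/side1.png

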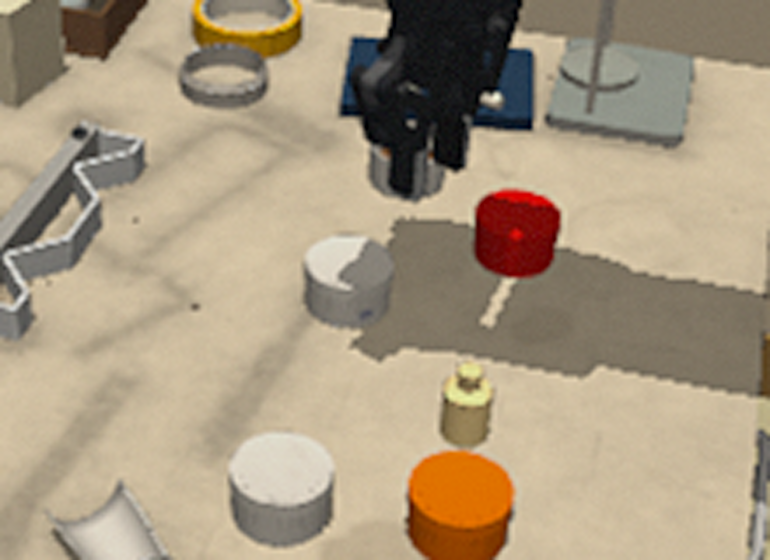

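The side view shows the slightly open fingers hovering (about (405,170) and (450,150) in the crop) behind tin 1 (348,280), with the weight clear at (467,405). Descending.

Call:
{"fn": "move_arm", "kwargs": {"series": [[0, 0, 0, -0.3, 0, 3, 0.42], [0, 0, 0, -0.36, 0, 6, 0.42], [0, 0, 0, -0.36, 0, 8.5, 0.42], [0, 0, 0, -0.36, 0, 10.5, 0.42], [0, 0, 0, -0.36, 0, 11, 0.42]]}}

```text
time_s: 2.38
eef_pos: [433.2, 62.6, 9.6]
ee_rot: [-0.001, 0.213, 0.977, -0.0]
force: [-0.3, -0.3, -0.5]
grip_width: 0.42
```

Run:
```python
from h import *
plan(430,65,6,-0.424)
n="side"
c=capture(n); f=c["frame"][:,:,::-1]
p=proj(c,[450,55,30]).astype(int); y0=max(0,p[1]-60);x0=max(0,p[0]-80)
cv2.imwrite(f"pics/{n}2.png",cv2.resize(f[y0:y0+120,x0:x0+160],None,fx=4.5,fy=4.5,interpolation=cv2.INTER_CUBIC)); print(n,x0,y0)
```

```text
rotvec [-0.    -0.001 -0.006] shift cm [0.39 0.09 0.36] | at [433.2  62.6   9.6] t 2.38 F [-0.3 -0.3 -0.5] grip 0.42
side 275 164
```

View pics/side2.png

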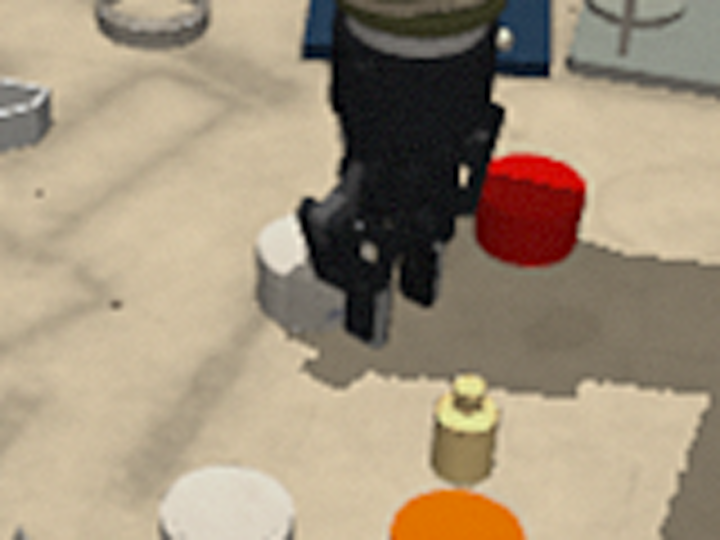

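```bash
python3 -c "
from h import *
plan(570.2,1.8,7,-0.424)"
```

```text
rotvec [-0.    -0.001 -0.005] shift cm [-14.97   0.17   0.3 ] | at [433.4  62.6  10.1] t 2.43 F [-0.3  0.8 -0.2] grip 0.421
```

Call:
{"fn": "move_arm", "kwargs": {"series": [[0, 0, -0.005, -0.5, 0.05, 0.2, 0.42], [0, 0, -0.005, -1.1, 0.1, 0.3, 0.42], [0, 0, -0.005, -1.8, 0.15, 0.3, 0.42], [0, 0, -0.005, -2.6, 0.17, 0.3, 0.42], [0, 0, -0.005, -3.4, 0.17, 0.3, 0.42]]}}

```text
time_s: 2.85
eef_pos: [466.0, 49.7, 7.8]
ee_rot: [-0.0, 0.211, 0.978, -0.0]
force: [-3.1, 1.8, 4.5]
grip_width: 0.42
```

Run:
```python
from h import *
plan(570.2,1.8,7,-0.424)
c=capture("top"); cv2.imwrite("pics/top3.png",c["frame"][:,:,::-1])
n="side"
c=capture(n); f=c["frame"][:,:,::-1]
p=proj(c,[480,45,30]).astype(int); y0=max(0,p[1]-60);x0=max(0,p[0]-80)
cv2.imwrite(f"pics/{n}3.png",cv2.resize(f[y0:y0+120,x0:x0+160],None,fx=4.5,fy=4.5,interpolation=cv2.INTER_CUBIC)); print(n,x0,y0)
```

```text
rotvec [-0.    -0.    -0.001] shift cm [-11.47  -0.07   0.08] | at [466.   49.7   7.8] t 2.85 F [-3.1  1.8  4.5] grip 0.42
side 263 159
```

View pics/side3.png

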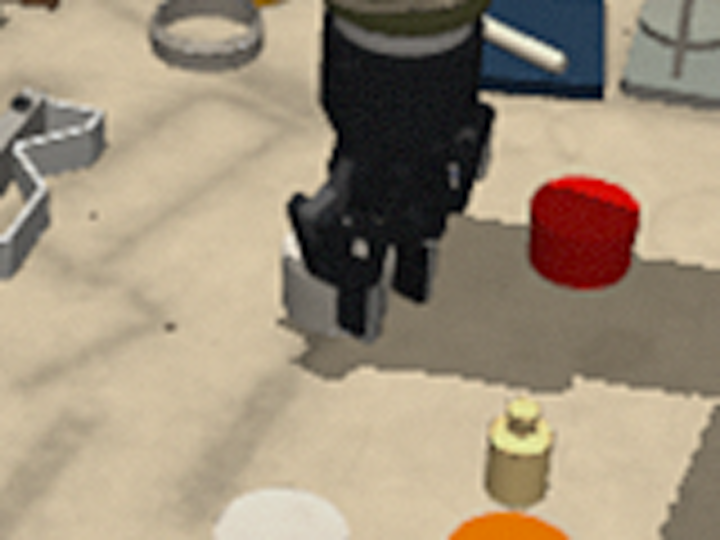

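View pics/top3.png

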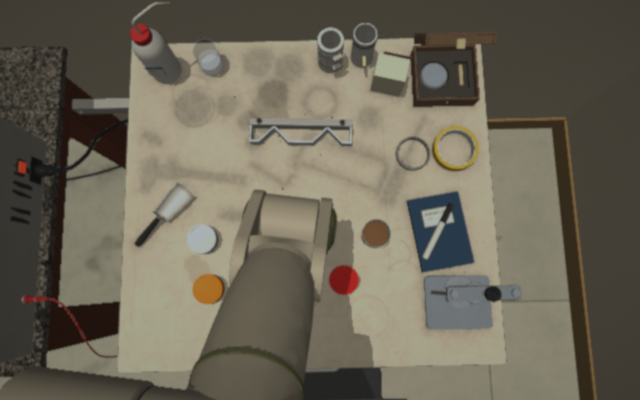

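Tin moves in the two-finger cradle and the other objects haven't moved. I'll keep pushing.

Call:
{"fn": "move_arm", "kwargs": {"series": [[0, 0, 0, -0.7, 0, -0.1, 0.42], [0, 0, 0, -1.4, 0, -0.1, 0.42], [0, 0, 0, -2.1, 0, -0.1, 0.42], [0, 0, 0, -2.8, 0, -0.1, 0.42], [0, 0, 0, -3.5, 0, -0.1, 0.42]]}}

```text
time_s: 3.37
eef_pos: [499.2, 34.6, 8.5]
ee_rot: [0.001, 0.211, 0.977, -0.0]
force: [0.2, -0.3, -1.1]
grip_width: 0.42
```

Run:
```python
from h import *
plan(570.2,1.8,8,-0.424)
n="side"
c=capture(n); f=c["frame"][:,:,::-1]
p=proj(c,[520,25,30]).astype(int); y0=max(0,p[1]-60);x0=max(0,p[0]-80)
cv2.imwrite(f"pics/{n}4.png",cv2.resize(f[y0:y0+120,x0:x0+160],None,fx=4.5,fy=4.5,interpolation=cv2.INTER_CUBIC)); print(n,x0,y0)
```

```text
rotvec [ 0.     0.001 -0.001] shift cm [-7.82 -0.06  0.06] | at [499.2  34.6   8.5] t 3.37 F [ 0.2 -0.3 -1.1] grip 0.42
side 248 151
```

View pics/side4.png

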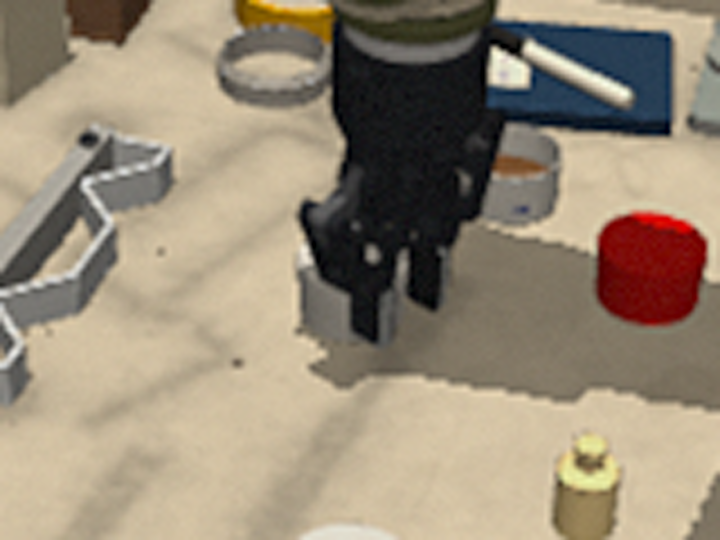

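```bash
cat > ov.py <<'E'
from h import *
import sys
# overlay circle of expected tin: args out name, cx, cy, cam
out,cx,cy=sys.argv[1],float(sys.argv[2]),float(sys.argv[3]); n=sys.argv[4] if len(sys.argv)>4 else "side"
c=capture(n); f=c["frame"][:,:,::-1]
p=proj(c,[cx,cy,17]).astype(int); w,h=60,45; y0=max(0,p[1]-h);x0=max(0,p[0]-w)
s=6
im=cv2.resize(f[y0:y0+2*h,x0:x0+2*w],None,fx=s,fy=s,interpolation=cv2.INTER_CUBIC).copy()
raw=im.copy()
for z,col in ((0,(0,255,0)),(33,(0,0,255))):
    pts=np.array([(proj(c,[cx+28*np.cos(a),cy+28*np.sin(a),z])-[x0,y0]+.5)*s for a in np.linspace(0,6.283,60)]).astype(int)
    cv2.polylines(im,[pts],True,col,1)
cv2.imwrite(f"pics/{out}.png",im); print(n,x0,y0,"scale",s)
E
python3 ov.py s5 528.7 21.3; python3 -c "
from h import *
plan(570.2,1.8,8,-0.424)"
```

```text
side 265 169 scale 6
rotvec [ 0.001  0.003 -0.002] shift cm [-7.76 -0.05  0.09] | at [499.7  34.3   8.6] t 3.47 F [-0.3 -0.6 -0.5] grip 0.421
```

View pics/s5.png

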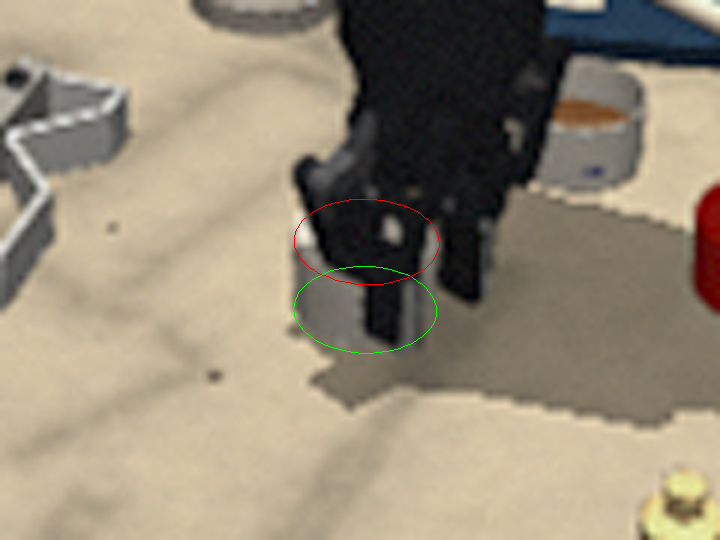

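The overlay of the predicted tin outline fits the visible tin (left edge about (296,260)), so the cradle distance holds. On to the pre-entry point.

Call:
{"fn": "move_arm", "kwargs": {"series": [[0, 0, 0, -0.7, 0, 0.05, 0.42], [0, 0, 0, -1.5, 0, 0.05, 0.42], [0, 0, 0, -2.3, 0, 0.05, 0.42], [0, 0, 0, -3.1, 0, 0.05, 0.42], [0, 0, 0, -3.9, 0, 0.05, 0.42]]}}

```text
time_s: 3.88
eef_pos: [536.1, 17.8, 8.2]
ee_rot: [0.002, 0.211, 0.977, -0.0]
force: [-0.6, 0.6, 0.1]
grip_width: 0.424
```

```bash
python3 -c "
from h import *
plan(570.2,1.8,8,-0.424)"
```

```text
rotvec [ 0.001  0.003 -0.002] shift cm [-3.76 -0.05  0.03] | at [536.1  17.8   8.2] t 3.88 F [-0.6  0.6  0.1] grip 0.424
```

Call:
{"fn": "move_arm", "kwargs": {"series": [[0, 0, 0, -0.8, 0, 0, 0.42], [0, 0, 0, -1.6, 0, 0, 0.42], [0, 0, 0, -2.4, 0, 0, 0.42], [0, 0, 0, -3.0, -0.05, 0, 0.42], [0, 0, 0, -3.4, -0.05, 0, 0.42]]}}

```text
time_s: 4.3
eef_pos: [567.6, 2.9, 8.3]
ee_rot: [0.002, 0.211, 0.977, -0.0]
force: [-1.0, -0.1, -0.4]
grip_width: 0.422
```

```bash
python3 ov.py s6 599.7 -11.5; python3 ov.py t6 599.7 -11.5 top; python3 -c "
from h import *
plan(599.7-32.4*.9988,-11.5+32.4*.05,8,-0.05)"
```

```text
side 241 156 scale 6
top 266 125 scale 6
rotvec [-0.     0.004 -0.376] shift cm [-0.52 -1.17  0.03] | at [567.4   3.    8.3] t 4.4 F [0.3 0.3 1.5] grip 0.42
```

View pics/s6.png

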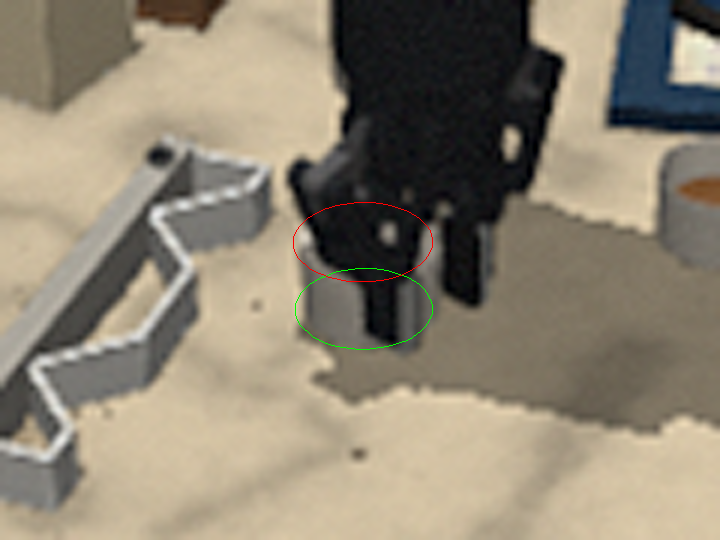

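View pics/t6.png

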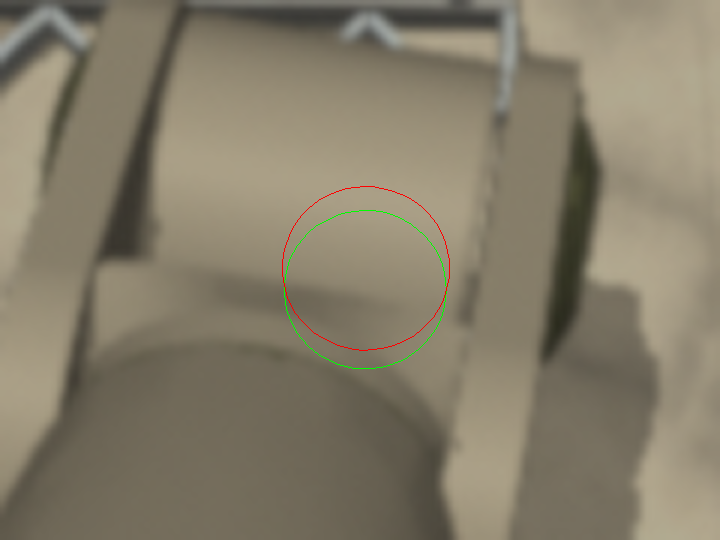

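Tin is at the pre-entry point near (598,-11) per the side overlay (top view is occluded by the wrist). Rotating the cradle about the tin to align with the bar.

Call:
{"fn": "move_arm", "kwargs": {"series": [[0, 0, -0.1, 0.05, -0.33, 0, 0.42], [0, 0, -0.2, 0.0, -0.65, 0, 0.42], [0, 0, -0.3, -0.2, -0.95, 0, 0.42], [0, 0, -0.376, -0.5, -1.17, 0, 0.42], [0, 0.004, -0.376, -0.52, -1.17, 0, 0.42]]}}

```text
time_s: 4.82
eef_pos: [567.2, -10.1, 8.4]
ee_rot: [-0.0, 0.024, 1.0, 0.0]
force: [-1.4, 0.4, 0.7]
grip_width: 0.419
```

```bash
python3 ov.py s7 599.7 -11.5;  python3 -c "
from h import *
plan(605.5,-11.8,8,-0.05)"
```

```text
side 241 156 scale 6
rotvec [ 0.    -0.001 -0.002] shift cm [-3.83  0.01  0.04] | at [567.3  -9.9   8.4] t 4.87 F [0.1 0.4 0.5] grip 0.417
```

View pics/s7.png

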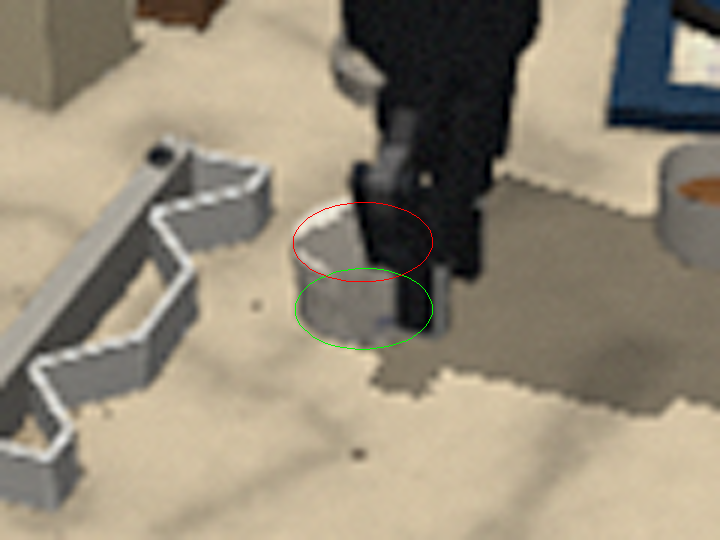

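Overlay fits the tin very well at (599.7,-11.5). Pushing straight in, stopping about 7 mm short.

Call:
{"fn": "move_arm", "kwargs": {"series": [[0, 0, 0, -0.6, 0, 0, 0.42], [0, 0, 0, -1.3, 0, 0, 0.42], [0, 0, 0, -2.0, 0, 0, 0.42], [0, 0, 0, -2.6, 0, 0, 0.42], [0, 0, 0, -3.1, 0, 0, 0.42]]}}

```text
time_s: 5.28
eef_pos: [599.0, -11.4, 8.3]
ee_rot: [-0.0, 0.026, 1.0, 0.0]
force: [-1.7, 0.9, 1.1]
grip_width: 0.424
```

Call:
{"fn": "move_arm", "kwargs": {"series": [[0, 0, 0, -0.4, 0, 0, 0.42], [0, 0, 0, -0.6, 0, 0, 0.42], [0, 0, 0, 0, 0, 0, 0.42], [0, 0, 0, 1.0, 0, 0, 0.3], [0, 0, 0, 1.5, 0, 0, 0.0]]}}

```text
time_s: 5.7
eef_pos: [582.9, -10.5, 8.1]
ee_rot: [-0.001, 0.026, 1.0, 0.0]
force: [0.2, -0.1, -0.7]
grip_width: 0.165
```

Call:
{"fn": "move_arm", "kwargs": {"series": [[0, 0, 0, 0, 0, 0, 0], [0, 0, 0, 0, 0, 0, 0], [0, 0, 0, 0, 0, 0, 0]]}}

```text
time_s: 5.95
eef_pos: [583.2, -10.6, 8.3]
ee_rot: [-0.0, 0.026, 1.0, 0.0]
force: [-0.0, -0.4, 0.7]
grip_width: -0.001
```

```bash
python3 ov.py s8 637.6 -13.3;  python3 -c "
from h import *
plan(644.6-39,-11.7,8,-0.05)"
```

```text
side 226 153 scale 6
rotvec [ 0.    -0.001 -0.002] shift cm [-2.24  0.01  0.02] | at [583.2 -10.6   8.3] t 6.0 F [-0.1  0.3  0. ] grip 0.003
```

View pics/s8.png

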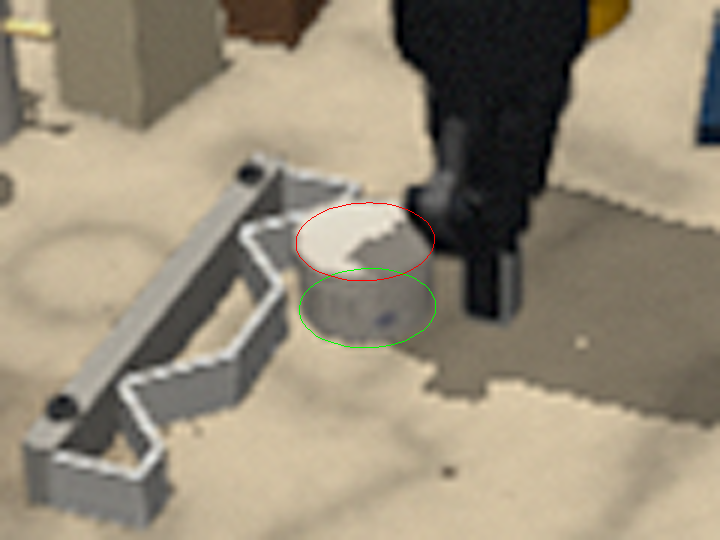

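Tin sits about 6–7 mm short of home, well aligned. Now a central push with shut fingers lets the V centre it.

Call:
{"fn": "move_arm", "kwargs": {"series": [[0, 0, 0, -0.6, 0, 0, 0], [0, 0, 0, -1.1, 0, 0, 0], [0, 0, 0, -1.6, 0, 0, 0], [0, 0, 0, -2.0, 0, 0, 0], [0, 0, 0, -2.2, 0, 0, 0]]}}

```text
time_s: 6.42
eef_pos: [605.7, -11.7, 8.2]
ee_rot: [-0.001, 0.026, 1.0, 0.0]
force: [-2.5, 0.2, 1.6]
grip_width: -0.006
```

```bash
python3 ov.py s9 644.6 -13.7;  python3 -c "
from h import *
plan(644.6-39,-11.7,8,-0.05)"
```

```text
side 223 152 scale 6
rotvec [ 0.    -0.001 -0.002] shift cm [0.02 0.   0.02] | at [605.8 -11.7   8.2] t 6.47 F [-0.6  0.1  0.7] grip 0.003
```

View pics/s9.png

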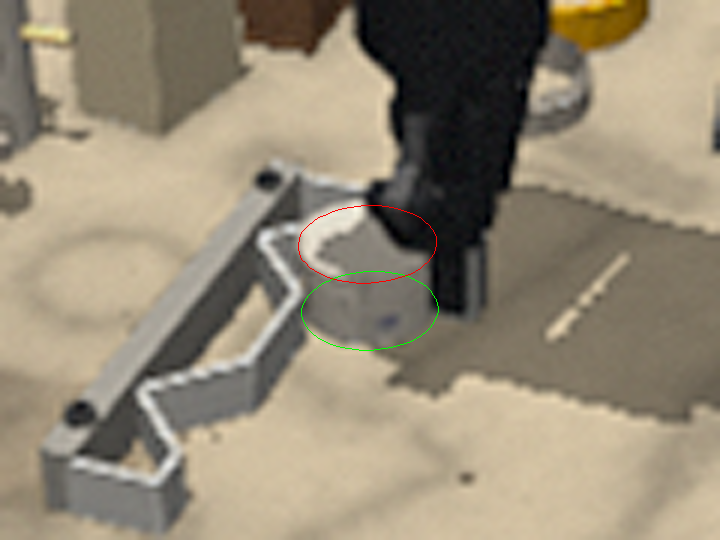

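Call:
{"fn": "move_arm", "kwargs": {"series": [[0, 0, 0, -0.08, 0, 0, 0], [0, 0, 0, -0.16, 0, 0, 0], [0, 0, 0, -0.2, 0, 0, 0]]}}

```text
time_s: 6.72
eef_pos: [607.8, -11.8, 8.1]
ee_rot: [-0.0, 0.026, 1.0, 0.0]
force: [-0.8, 0.1, 0.2]
grip_width: -0.001
```

Call:
{"fn": "move_arm", "kwargs": {"series": [[0, 0, 0, -0.07, 0, 0, 0], [0, 0, 0, -0.14, 0, 0, 0], [0, 0, 0, -0.2, 0, 0, 0]]}}

```text
time_s: 6.97
eef_pos: [609.8, -12.0, 8.1]
ee_rot: [-0.0, 0.026, 1.0, 0.0]
force: [-1.0, -0.3, -0.1]
grip_width: -0.002
```

Call:
{"fn": "move_arm", "kwargs": {"series": [[0, 0, 0, -0.07, 0, 0, 0], [0, 0, 0, -0.14, 0, 0, 0]]}}

```text
time_s: 7.13
eef_pos: [610.4, -11.9, 8.0]
ee_rot: [-0.002, 0.026, 1.0, 0.0]
force: [-10.2, 1.9, 6.1]
grip_width: -0.003
```

```bash
python3 ov.py s10 644.6 -13.7;  python3 -c "
from h import *
plan(644.6-39,-11.7,8,-0.05)"
```

```text
side 223 152 scale 6
rotvec [ 0.    -0.004 -0.002] shift cm [ 0.48 -0.01  0.01] | at [610.4 -11.8   8. ] t 7.18 F [-7.1  0.4  3.8] grip -0.0
```

View pics/s10.png

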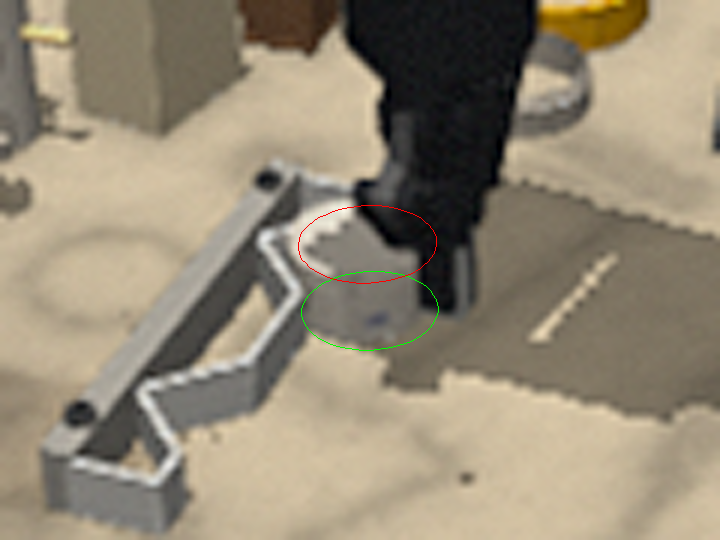

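Force rose to 10 N: the tin is against the V. Retracting and lifting to check from the top.

Call:
{"fn": "move_arm", "kwargs": {"series": [[0, 0, 0, 0.3, 0, 0, 0], [0, 0, 0, 1.2, 0, 0, 0], [0, 0, 0, 3, 0, 0, 0], [0, 0, 0, 4.5, 0, -3, 0], [0, 0, 0, 5, 0, -7, 0]]}}

```text
time_s: 7.6
eef_pos: [557.3, -8.7, 76.1]
ee_rot: [-0.005, 0.026, 1.0, 0.001]
force: [0.9, 0.2, 0.3]
grip_width: -0.002
```

Call:
{"fn": "move_arm", "kwargs": {"series": [[0, 0, 0, 3, -2, -3, 0.42], [0, 0, 0, 6, -5, -5, 0.42], [0, 0, 0, 9, -9, -5, 0.42], [0, 0, 0, 12, -13, -5, 0.42], [0, 0, 0, 14, -17, -5, 0.42]]}}

```text
time_s: 8.02
eef_pos: [424.0, -147.6, 127.7]
ee_rot: [-0.005, 0.025, 1.0, 0.0]
force: [0.6, -1.2, -0.4]
grip_width: 0.421
```

Run:
```python
from h import *
plan(434,268,120,-0.78)
for n,s in (("top",7),("side",7)):
    c=capture(n); f=c["frame"][:,:,::-1]
    p=proj(c,[640,-13,20]).astype(int); y0=p[1]-30;x0=p[0]-50
    cv2.imwrite(f"pics/{n}11.png",cv2.resize(f[y0:y0+60,x0:x0+100],None,fx=s,fy=s,interpolation=cv2.INTER_CUBIC)); print(n,x0,y0)
```

```text
rotvec [-0.003 -0.009  0.729] shift cm [ 1.11 41.55  0.8 ] | at [ 424.  -147.6  127.7] t 8.02 F [ 0.6 -1.2 -0.4] grip 0.421
top 276 121
side 235 166
```

View pics/top11.png

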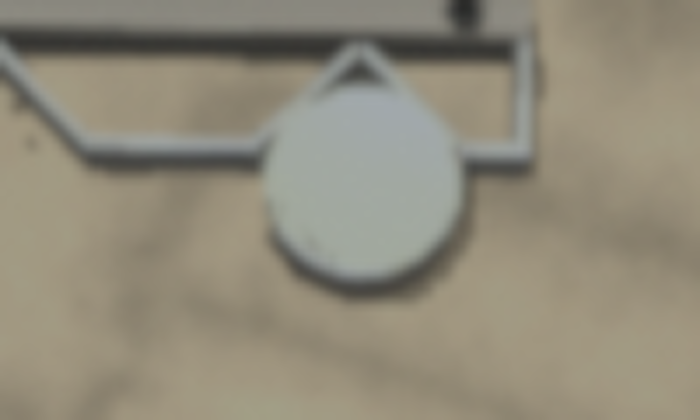

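View pics/side11.png

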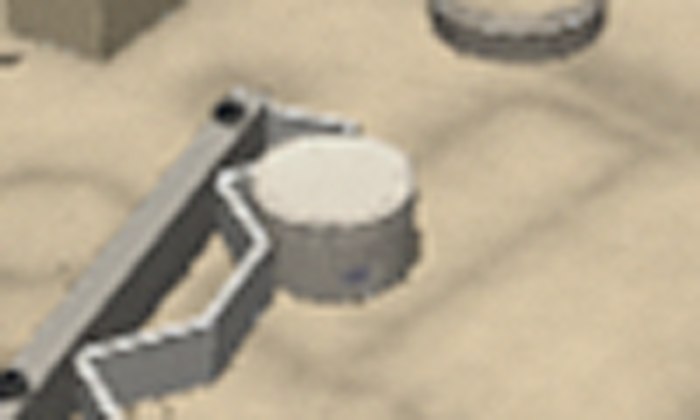

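Run:
```python
from h import *
c=capture("top")
print(ray(c,327.7,146.7,33))
for b,s in tins(c): print(b,s,ray(c,*b,33).round(1))
# sub-pixel circle fit: predicted outlines for seat estimates
f=c["frame"][:,:,::-1]; s=10; x0,y0=300,118
im=cv2.resize(f[y0:y0+54,x0:x0+58],None,fx=s,fy=s,interpolation=cv2.INTER_CUBIC).copy()
for (cx,cy),col in (((644.6,-13.7),(0,0,255)),((648.6,-13.9),(0,255,0))):
    pts=np.array([(proj(c,[cx+28*np.cos(a),cy+28*np.sin(a),33])-[x0,y0]+.5)*s-.5 for a in np.linspace(0,6.283,80)]).astype(int)
    cv2.polylines(im,[pts],True,col,1)
    R=Ro.from_euler('z',-0.05).as_matrix()
    pts=np.array([(proj(c,np.array([cx,cy,26])+R@m)-[x0,y0]+.5)*s-.5 for m in [(10,80,0),(10,30,0),(40,0,0),(10,-30,0),(10,-50,0)]]).astype(int)
    cv2.polylines(im,[pts],False,col,1)
cv2.imwrite("pics/t12.png",im)
```

```text
[646.13130309 -15.04361376]
[327.6 145.8] [315, 135, 25, 24, 475] [648.  -14.9]
[200.5 238.8] [188, 225, 26, 27, 529] [465.6 239. ]
```

View pics/t12.png

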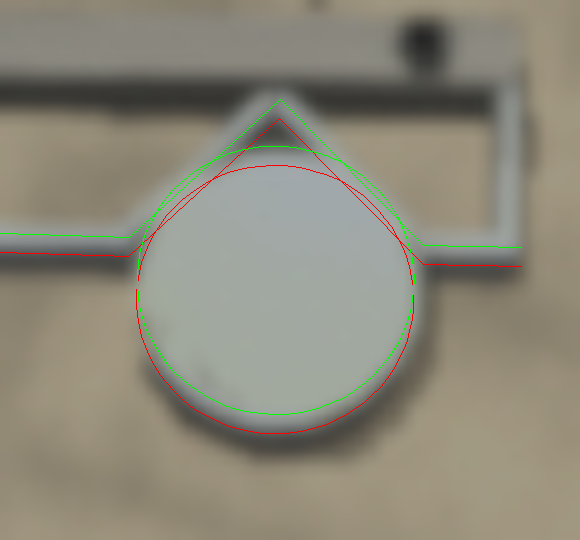

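The top view shows the tin's lid symmetric in the right V, touching both rims; its centre is at about (647,-14), against a seat estimate of about (646,-14). My last shift went to -y rather than +y, but it was harmless because it was above everything. Now to tin 2.

Call:
{"fn": "move_arm", "kwargs": {"series": [[0, 0, 0.12, 0, 4, 0, 0.42], [0, 0, 0.24, 0, 8, 0, 0.42], [0, 0, 0.36, 0, 12, 0, 0.42], [0, 0, 0.48, 0, 16, 0, 0.42], [0, 0, 0.6, 0, 20, 0, 0.42]]}}

```text
time_s: 8.58
eef_pos: [435.3, 30.2, 127.6]
ee_rot: [-0.004, 0.291, 0.957, -0.001]
force: [1.7, -0.8, 0.7]
grip_width: 0.417
```

```bash
python3 -c "
from h import *
plan(434,268,120,-0.78)"
```

```text
rotvec [-0.004 -0.007  0.19 ] shift cm [13.33 19.7   0.8 ] | at [435.3  30.2 127.6] t 8.58 F [ 1.7 -0.8  0.7] grip 0.417
```

Call:
{"fn": "move_arm", "kwargs": {"series": [[0, 0, 0.05, 2.3, 3.4, 0, 0.42], [0, 0, 0.1, 4.6, 6.8, 0, 0.42], [0, 0, 0.15, 6.9, 10.2, 0, 0.42], [0, -0.005, 0.19, 9.2, 13.6, 0.2, 0.42], [-0.004, -0.007, 0.19, 11.5, 17, 0.5, 0.42]]}}

```text
time_s: 9.0
eef_pos: [433.7, 239.1, 123.2]
ee_rot: [0.0, 0.38, 0.925, 0.001]
force: [0.9, -0.7, 0.7]
grip_width: 0.422
```

```bash
python3 - <<'E'
from h import *
plan(434,268,80,-0.78)
c=capture("top"); cv2.imwrite("pics/top13.png",c["frame"][180:320,150:350,::-1].repeat(4,0).repeat(4,1))
E
python3 ov.py s13 466 237
```

```text
rotvec [ 0.001  0.    -0.   ] shift cm [2.01 2.08 4.32] | at [433.7 239.1 123.2] t 9.0 F [ 0.9 -0.7  0.7] grip 0.422
side 265 238 scale 6
```

View pics/s13.png

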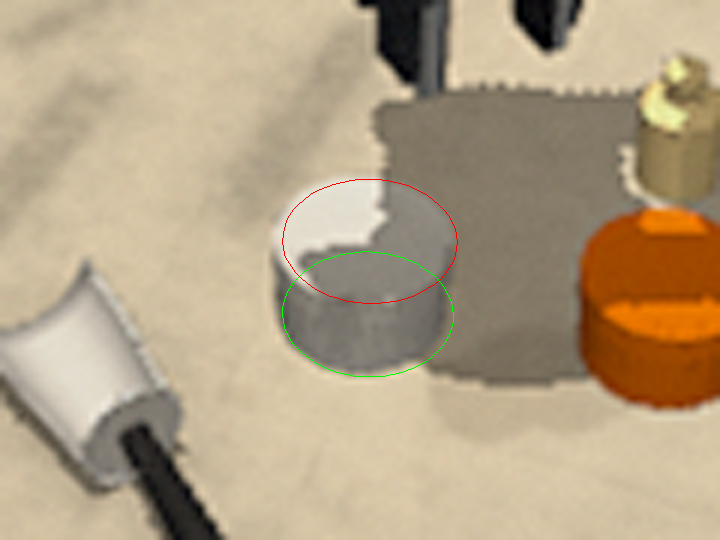

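Tin 2 is within 2 mm of the estimate (outline offset about 9 px at 6x), and orange and trowel are clear of the fingers' landing spots. Move over and descend.

Call:
{"fn": "move_arm", "kwargs": {"series": [[0, 0, 0, 1, 1.1, 0, 0.42], [0, 0, 0, 2.01, 2.08, 1, 0.42], [0, 0, 0, 2.01, 2.08, 3.5, 0.42], [0, 0, 0, 2.01, 2.08, 6, 0.42], [0, 0, 0, 2.01, 2.08, 8, 0.42]]}}

```text
time_s: 9.52
eef_pos: [432.2, 271.0, 41.0]
ee_rot: [-0.0, 0.376, 0.927, 0.001]
force: [-0.4, 0.3, -1.1]
grip_width: 0.423
```

```bash
python3 - <<'E'
from h import *
plan(434,268,8,-0.78)
E
python3 ov.py s14 467 237
```

```text
rotvec [ 0.001 -0.001  0.009] shift cm [-0.34 -0.1   3.3 ] | at [432.2 271.   41. ] t 9.52 F [-0.4  0.3 -1.1] grip 0.423
side 265 238 scale 6
```

View pics/s14.png

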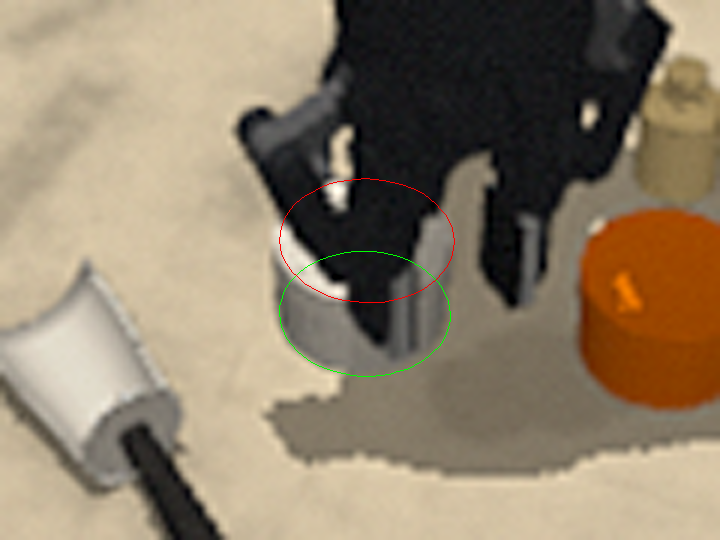

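Call:
{"fn": "move_arm", "kwargs": {"series": [[0, 0, 0.009, 0, -0.1, 1.5, 0.42], [0, 0, 0.009, 0, -0.1, 2.8, 0.42], [0, 0, 0.009, 0, -0.1, 3.3, 0.42]]}}

```text
time_s: 9.82
eef_pos: [429.0, 269.6, 3.8]
ee_rot: [-0.003, 0.38, 0.925, -0.002]
force: [-0.3, 0.4, 0.4]
grip_width: 0.423
```

```bash
python3 - <<'E'
from h import *
# travel so tin (467,237) goes to (606.5,98.3): check line
print(np.arctan2(98.3-237.5,606.5-467))
plan(606.5-32.4*.711,98.3+32.4*.703,8,-0.78)
E
python3 ov.py s15 467 237
```

```text
-0.7843217375483965
rotvec [-0.006 -0.005  0.   ] shift cm [-21.42   0.3   -0.52] | at [429.  269.6   3.8] t 9.82 F [-0.3  0.4  0.4] grip 0.423
side 265 238 scale 6
```

View pics/s15.png

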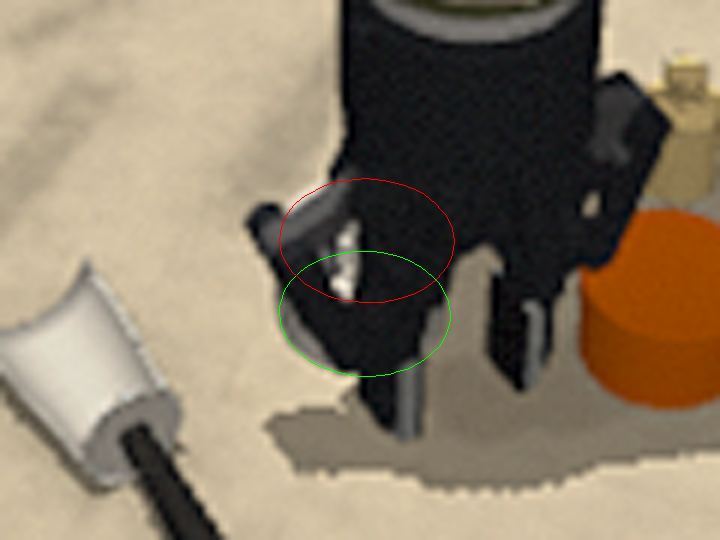

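Call:
{"fn": "move_arm", "kwargs": {"series": [[0, 0, 0, -0.3, 0.15, -0.3, 0.42], [-0.005, -0.005, 0, -0.7, 0.3, -0.5, 0.42], [-0.005, -0.005, 0, -1.2, 0.3, -0.5, 0.42], [-0.005, -0.005, 0, -1.8, 0.3, -0.5, 0.42], [-0.005, -0.005, 0, -2.5, 0.3, -0.5, 0.42]]}}

```text
time_s: 10.28
eef_pos: [449.6, 253.9, 9.4]
ee_rot: [0.0, 0.38, 0.925, -0.0]
force: [-1.3, 2.0, 2.0]
grip_width: 0.42
```

Call:
{"fn": "move_arm", "kwargs": {"series": [[0, 0, 0, -0.7, 0, 0, 0.42], [0, 0, 0, -1.4, 0, 0, 0.42], [0, 0, 0, -2.1, 0, 0, 0.42], [0, 0, 0, -2.8, 0, 0, 0.42], [0, 0, 0, -3.5, 0, 0, 0.42]]}}

```text
time_s: 10.7
eef_pos: [475.0, 228.7, 9.4]
ee_rot: [0.0, 0.38, 0.925, -0.0]
force: [-1.2, 0.3, 0.8]
grip_width: 0.412
```

```bash
cat > st.py <<'E'
from h import *
import subprocess,sys
s=ctrl.sense(); p=s["eef_pos"]; th=float(sys.argv[2])
t=p[:2]+32.4*np.array([np.cos(th),np.sin(th)]); print("pred tin",t.round(1))
plan(606.5-32.4*.711,98.3+32.4*.703,8,-0.78)
subprocess.run(["python3","ov.py",sys.argv[1],str(t[0]),str(t[1])])
E
python3 st.py s16 -0.78
```

```text
side 254 224 scale 6
pred tin [498.  205.9]
rotvec [-0.  0.  0.] shift cm [-15.28  -0.03   0.14] | at [475.  228.7   9.4] t 10.7 F [-1.2  0.3  0.8] grip 0.412
```

View pics/s16.png

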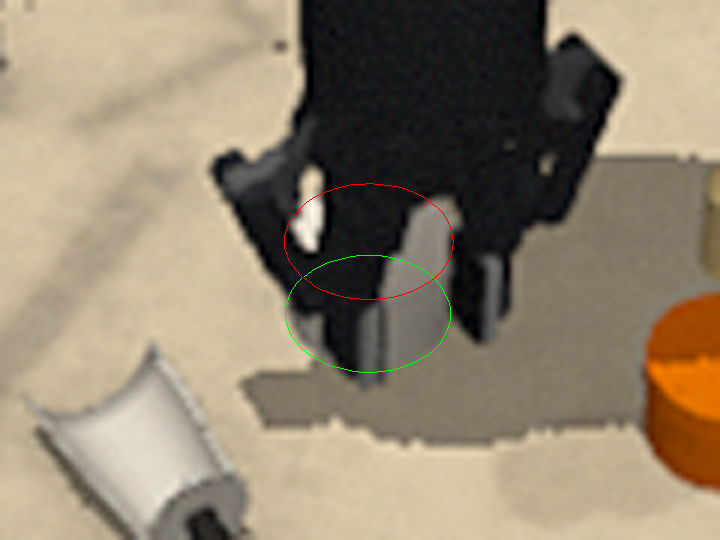

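Tin 2 is held in the cradle between the fingers where predicted (visible side at (415,290)). I'll keep pushing.

Call:
{"fn": "move_arm", "kwargs": {"series": [[0, 0, 0, -0.8, 0, 0.1, 0.42], [0, 0, 0, -1.6, 0, 0.1, 0.42], [0, 0, 0, -2.4, 0, 0.1, 0.42], [0, 0, 0, -3.2, 0, 0.1, 0.42], [0, 0, 0, -4.0, 0, 0.1, 0.42]]}}

```text
time_s: 11.17
eef_pos: [504.9, 199.2, 8.4]
ee_rot: [0.001, 0.38, 0.925, -0.0]
force: [-1.2, 1.0, 1.4]
grip_width: 0.418
```

Call:
{"fn": "move_arm", "kwargs": {"series": [[0, 0, 0, -0.8, 0, 0, 0.42], [0, 0, 0, -1.6, 0, 0, 0.42], [0, 0, 0, -2.4, 0, 0, 0.42], [0, 0, 0, -3.2, 0, 0, 0.42], [0, 0, 0, -4.0, 0, 0, 0.42]]}}

```text
time_s: 11.58
eef_pos: [533.9, 170.5, 8.5]
ee_rot: [0.001, 0.38, 0.925, -0.0]
force: [-1.2, 1.9, 1.4]
grip_width: 0.421
```

```bash
python3 st.py s17 -0.78
```

```text
side 236 200 scale 6
pred tin [556.9 147.7]
rotvec [ 0.     0.001 -0.   ] shift cm [-7.   -0.02  0.05] | at [533.9 170.5   8.5] t 11.58 F [-1.2  1.9  1.4] grip 0.421
```

View pics/s17.png

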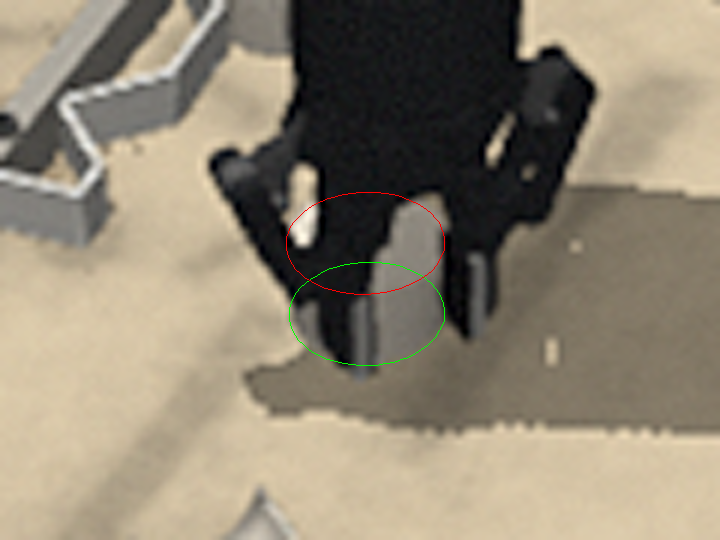

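Call:
{"fn": "move_arm", "kwargs": {"series": [[0, 0, 0, -0.8, 0, 0, 0.42], [0, 0, 0, -1.6, 0, 0, 0.42], [0, 0, 0, -2.4, 0, 0, 0.42], [0, 0, 0, -3.2, 0, 0, 0.42], [0, 0, 0, -4.0, 0, 0, 0.42]]}}

```text
time_s: 12.05
eef_pos: [563.9, 140.7, 8.5]
ee_rot: [0.001, 0.381, 0.925, -0.0]
force: [-0.8, 0.2, -0.6]
grip_width: 0.416
```

Call:
{"fn": "move_arm", "kwargs": {"series": [[0, 0, 0, -0.8, 0, 0, 0.42], [0, 0, 0, -1.6, 0, 0, 0.42], [0, 0, 0, -2.3, 0, 0, 0.42], [0, 0, 0, -2.9, 0, 0, 0.42], [0, 0, 0, -3.1, 0, 0, 0.42]]}}

```text
time_s: 12.47
eef_pos: [586.6, 118.1, 8.6]
ee_rot: [0.001, 0.381, 0.925, -0.0]
force: [-1.0, 0.9, -0.9]
grip_width: 0.42
```

```bash
python3 st.py s18 -0.78; python3 -c "
from h import *
plan(606.5-32.4*.9988,98.3+32.4*.05,8,-0.05)"
```

```text
side 221 181 scale 6
pred tin [609.7  95.3]
rotvec [ 0.001  0.002 -0.002] shift cm [ 0.44 -0.01  0.06] | at [586.6 118.1   8.6] t 12.47 F [-1.   0.9 -0.9] grip 0.42
rotvec [ 0.     0.003 -0.732] shift cm [-0.41 -2.17  0.06] | at [586.5 118.2   8.6] t 12.52 F [-0.5 -0.5 -0. ] grip 0.419
```

View pics/s18.png

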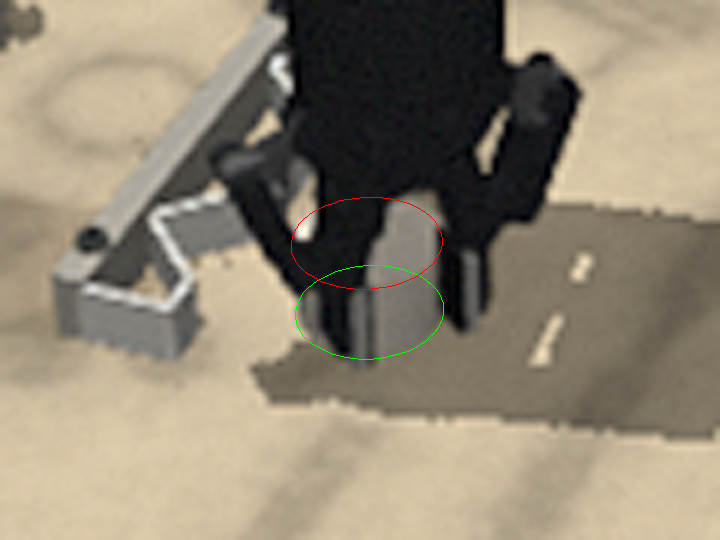

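Call:
{"fn": "move_arm", "kwargs": {"series": [[0, 0, -0.12, 0.08, -0.39, 0, 0.42], [0, 0, -0.24, 0.03, -0.77, 0, 0.42], [0, 0, -0.36, -0.09, -1.14, 0, 0.42], [0, 0, -0.48, -0.25, -1.5, 0, 0.42], [0, 0, -0.6, -0.45, -1.83, 0, 0.42]]}}

```text
time_s: 12.93
eef_pos: [576.7, 102.1, 8.7]
ee_rot: [0.001, 0.088, 0.996, -0.0]
force: [1.0, 0.0, -0.2]
grip_width: 0.418
```

```bash
python3 -c "
from h import *
plan(576.5,97.5,8,-0.05)"
```

```text
rotvec [-0.001  0.003 -0.126] shift cm [-0.06 -0.46  0.07] | at [576.7 102.1   8.7] t 12.93 F [ 1.   0.  -0.2] grip 0.418
```

Call:
{"fn": "move_arm", "kwargs": {"series": [[0, 0, -0.06, 0.1, -0.15, 0.05, 0.42], [0, 0.003, -0.126, 0, -0.31, 0.05, 0.42], [0, 0.003, -0.126, -0.1, -0.31, 0.05, 0.42]]}}

```text
time_s: 13.18
eef_pos: [577.0, 98.8, 8.3]
ee_rot: [-0.0, 0.024, 1.0, -0.0]
force: [-1.1, -0.3, 0.3]
grip_width: 0.421
```

```bash
python3 st.py s19 -0.05; python3 -c "
from h import *
plan(611.5,97.8,8,-0.05)"
```

```text
side 221 182 scale 6
pred tin [609.3  97.2]
rotvec [-0.001 -0.     0.733] shift cm [-0.54  2.26  0.03] | at [577.   98.8   8.3] t 13.18 F [-1.1 -0.3  0.3] grip 0.421
rotvec [-0.001 -0.    -0.001] shift cm [-3.43  0.07  0.03] | at [577.2  98.8   8.3] t 13.23 F [-1.5 -0.6  0.2] grip 0.422
```

View pics/s19.png

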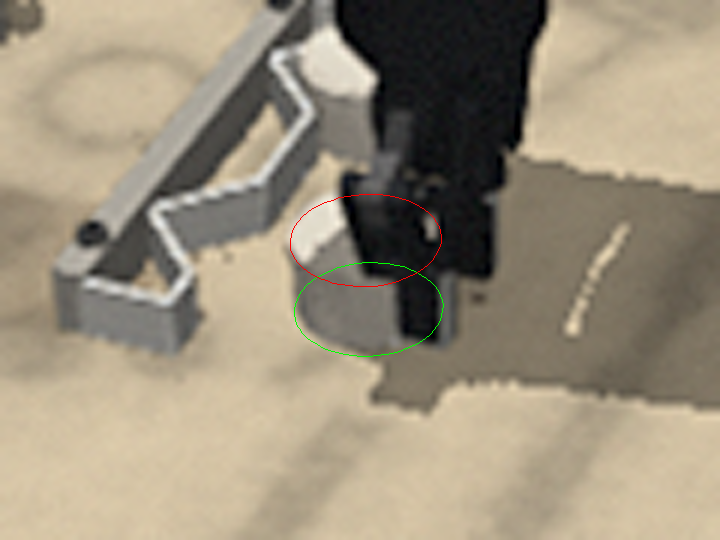

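Tin 2 is aligned before the left pocket at about (611,97). Pushing in and stopping short, then shutting the fingers behind it.

Call:
{"fn": "move_arm", "kwargs": {"series": [[0, 0, 0, -0.6, 0, 0, 0.42], [0, 0, 0, -1.3, 0.03, 0, 0.42], [0, 0, 0, -2.0, 0.05, 0, 0.42], [0, 0, 0, -2.6, 0.07, 0, 0.42], [0, 0, 0, -3.1, 0.07, 0, 0.42]]}}

```text
time_s: 13.65
eef_pos: [609.0, 98.0, 8.2]
ee_rot: [-0.0, 0.026, 1.0, -0.0]
force: [-1.3, 0.0, -0.5]
grip_width: 0.423
```

Call:
{"fn": "move_arm", "kwargs": {"series": [[0, 0, 0, 0, 0, 0, 0.42], [0, 0, 0, 0, 0, 0, 0.42], [0, 0, 0, 1.0, 0, 0, 0.3], [0, 0, 0, 1.8, 0, 0, 0.0], [0, 0, 0, 1.8, 0, 0, 0.0]]}}

```text
time_s: 14.07
eef_pos: [589.9, 99.2, 8.1]
ee_rot: [-0.001, 0.025, 1.0, -0.0]
force: [-0.1, 0.6, -0.2]
grip_width: 0.028
```

Call:
{"fn": "move_arm", "kwargs": {"series": [[0, 0, 0, 0, 0, 0, 0], [0, 0, 0, 0, 0, 0, 0]]}}

```text
time_s: 14.23
eef_pos: [590.2, 99.2, 8.3]
ee_rot: [-0.0, 0.025, 1.0, -0.0]
force: [0.3, 0.5, -0.2]
grip_width: -0.001
```

```bash
python3 ov.py s20 643 96.5;  python3 -c "
from h import *
plan(651.5-39,98,8,-0.05)"
```

```text
side 207 179 scale 6
rotvec [-0.001 -0.001 -0.001] shift cm [-2.22 -0.    0.02] | at [590.3  99.1   8.3] t 14.28 F [-0.2  0.   0.4] grip -0.005
```

View pics/s20.png

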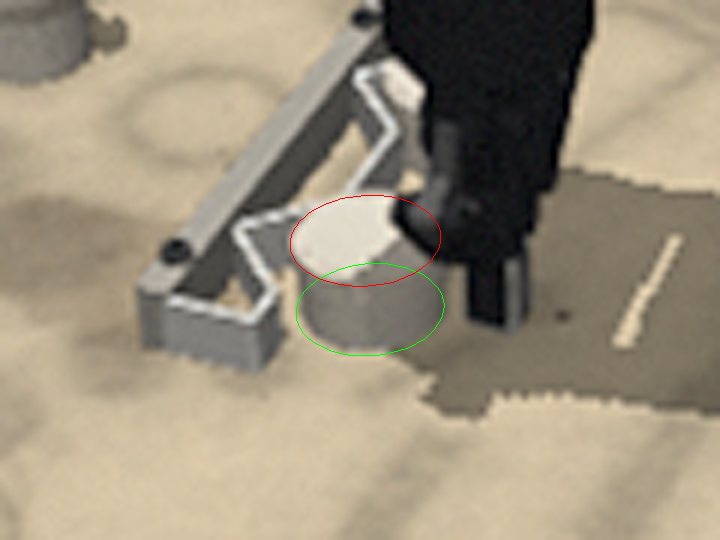

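Call:
{"fn": "move_arm", "kwargs": {"series": [[0, 0, 0, -0.6, 0, 0, 0], [0, 0, 0, -1.1, 0, 0, 0], [0, 0, 0, -1.6, 0, 0, 0], [0, 0, 0, -2.0, 0, 0, 0], [0, 0, 0, -2.2, 0, 0, 0]]}}

```text
time_s: 14.7
eef_pos: [612.8, 97.9, 8.2]
ee_rot: [-0.0, 0.026, 1.0, -0.0]
force: [-2.1, 1.3, 1.8]
grip_width: 0.001
```

Call:
{"fn": "move_arm", "kwargs": {"series": [[0, 0, 0, -0.08, 0, 0, 0], [0, 0, 0, -0.15, 0, 0, 0], [0, 0, 0, -0.2, 0, 0, 0]]}}

```text
time_s: 14.95
eef_pos: [614.6, 97.9, 8.1]
ee_rot: [-0.001, 0.026, 1.0, -0.0]
force: [-4.8, 1.0, 2.7]
grip_width: -0.003
```

Call:
{"fn": "move_arm", "kwargs": {"series": [[0, 0, 0, -0.08, 0, 0, 0], [0, 0, 0, -0.14, 0, 0, 0]]}}

```text
time_s: 15.12
eef_pos: [614.8, 98.1, 8.0]
ee_rot: [-0.002, 0.025, 1.0, -0.0]
force: [-10.7, 0.6, 8.1]
grip_width: 0.003
```

```bash
python3 ov.py s21 651 96;  python3 -c "
from h import *
plan(651.5-39,98,8,-0.05)"
```

```text
side 204 178 scale 6
rotvec [-0.001 -0.005 -0.001] shift cm [ 0.22 -0.02  0.01] | at [614.7  98.1   8.1] t 15.17 F [-9.1  1.3  5.7] grip 0.0
```

View pics/s21.png

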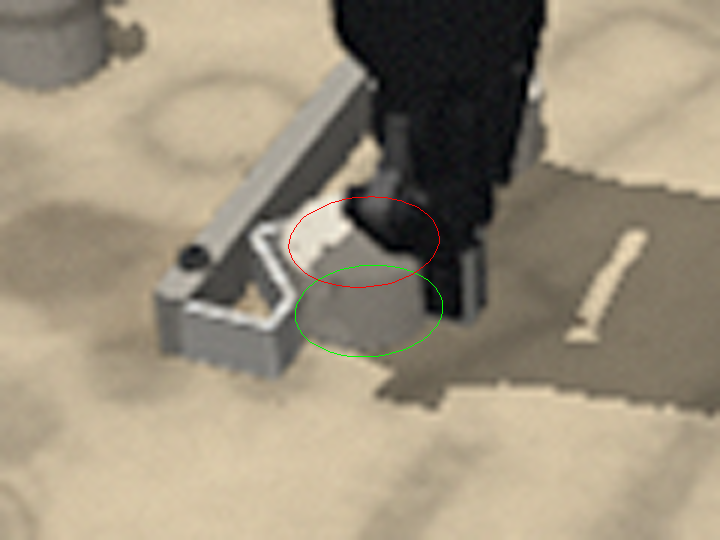

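10 N against the V at a tool position consistent with the first tin (4.4 mm difference vs 5.4 mm expected from bar yaw). Retract and check.

Call:
{"fn": "move_arm", "kwargs": {"series": [[0, 0, 0, 0.3, 0, 0, 0], [0, 0, 0, 1.2, 0, 0, 0], [0, 0, 0, 3, 0, 0, 0], [0, 0, 0, 4.5, 0, -3, 0], [0, 0, 0, 5.5, 0, -7, 0]]}}

```text
time_s: 15.58
eef_pos: [557.2, 101.0, 76.2]
ee_rot: [-0.006, 0.025, 1.0, -0.0]
force: [0.5, -0.7, 0.7]
grip_width: -0.003
```

Call:
{"fn": "move_arm", "kwargs": {"series": [[0, 0, 0, 3, -2, -3, 0], [0, 0, 0, 6, -5, -5, 0], [0, 0, 0, 9, -9, -6, 0], [0, 0, 0, 12, -13, -6, 0], [0, 0, 0, 15, -17, -6, 0]]}}

```text
time_s: 16.0
eef_pos: [421.6, -34.5, 137.9]
ee_rot: [-0.004, 0.025, 1.0, -0.001]
force: [0.8, -1.0, 0.3]
grip_width: 0.001
```

Call:
{"fn": "move_arm", "kwargs": {"series": [[0, 0, 0, 0, -3, 0, 0], [0, 0, 0, 0, -6, 0, 0], [0, 0, 0, 0, -9, 0, 0], [0, 0, 0, 0, -11, 0, 0], [0, 0, 0, 0, -11, 0, 0]]}}

```text
time_s: 16.42
eef_pos: [416.3, -147.6, 138.3]
ee_rot: [-0.004, 0.027, 1.0, -0.002]
force: [-0.7, 0.5, 0.3]
grip_width: -0.001
```

Run:
```python
from h import *
plan(434,268,120,-0.78)
c=capture("top"); f=c["frame"][:,:,::-1]
cv2.imwrite("pics/top22.png",f)
for b,s in tins(c): print(b,s,ray(c,*b,33).round(1))
s=6;x0,y0=235,105
im=cv2.resize(f[y0:y0+70,x0:x0+130],None,fx=s,fy=s,interpolation=cv2.INTER_CUBIC); cv2.imwrite("pics/top23.png",im)
```

```text
rotvec [-0.006 -0.005  0.727] shift cm [ 0.43 41.6   1.67] | at [ 416.3 -147.6  138.3] t 16.42 F [-0.7  0.5  0.3] grip -0.001
[273.7 145.1] [262, 134, 24, 24, 448] [652.   94.1]
[327.5 145.8] [315, 135, 25, 24, 470] [648.  -14.7]
```

View pics/top22.png

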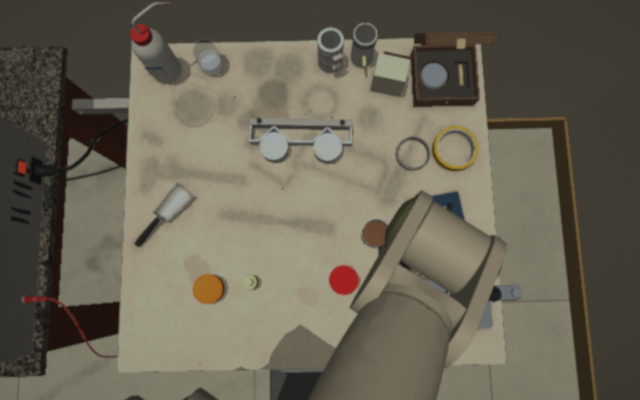

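View pics/top23.png

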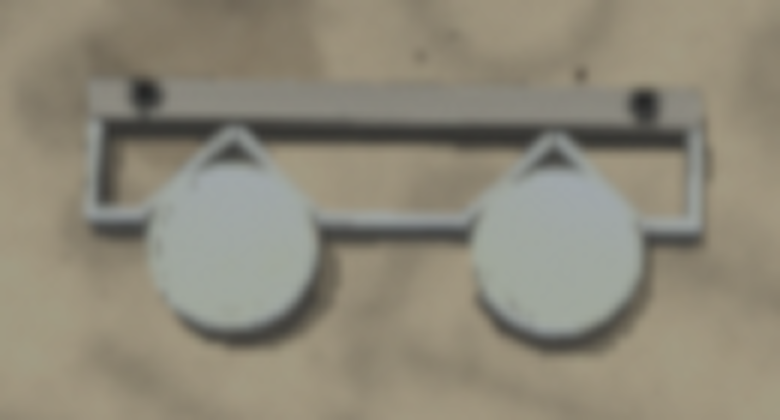

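Both lids sit identically in their Vs: (273.7,145.1) and (327.5,145.8) px, 108.9 mm apart against the nominal 110. The open tin (376,234), weight (250,282) and ring (412,153) are at their starting pixels, and the arm is clear. Handing in.

```bash
python3 -c "
from rig import ctrl,job
print(ctrl.sense()['dq'].round(4)); print(job.finish_job())"
```

```text
[ 0.0511 -0.0123  0.0241  0.0071  0.0071  0.0217]
the job is handed in; nothing more can be done
None
```

I pushed both closed tins into the pockets of the locating bar, one in each, and handed the job in at about 16.4 s of the 72 s allowed; no verdict was reported. I pushed each tin from behind with the fingers slightly open, turned in line with the bar in front of its pocket, and drove it home with the fingers shut until the force reached about 10 N.

**Seating:** in the last top view both lids sit symmetrically in their V pockets.
- **Spacing:** the tins measured 108.9 mm apart, against 110 mm nominal.
- **Position along the pockets:** the lid centres came out about 2–3.5 mm deeper than the seats I first fitted from the bar's outline. The shut fingers also met resistance 2–5 mm deeper than that fit predicted. I put this down to bias in the bar fit and the 2 mm camera calibration.
- **Depth between tins:** the two tins differed in depth by 4.4 mm, against 5.4 mm expected from the bar's angle.

**Other objects:** the open tin, weight and ring were at their starting pixels by eye. The arm touched nothing at the end, though it was still settling slightly (joint speeds up to 0.05 rad/s). One travel move went to the wrong side, but it was high above everything and did no harm.

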